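# Load the drill jig with a wax block

### The arm

A 6-joint arm with a two-finger parallel gripper is mounted at the origin on a cart in front of the work surface, level with it; the furniture and walls round the work are solid. World frame = base frame: x ahead of the robot, y to its left, z up, the work surface at z = 0. Lengths are in mm, angles in rad, forces in N, time in s.
With the tool pointing down it reaches from about 400 to 925 mm from the base axis. Payload 12.5 kg.
Tool frame: the origin (TCP) lies between the finger pads; the fingertips stand 19 mm ahead of it and the grasp point (between the pads) is the TCP (env.tips_ahead is the distance from the TCP to the fingertips, in mm); z points along the fingers, y is the line along which they close (so a half turn about z gives the same grasp; the last joint's range is limited). The gripper opens to 95 mm and grips with 3 to 60 N. Pads are 20 mm wide; open, the fingers measure 119 mm over their backs; the gripper's body (75 mm by 180 mm) begins 59 mm behind the grasp point.
Start: joints at [-1.213, 0.491, 1.559, -0, 1.092, -0.106], TCP at [279.619, -558.983, 196.861] pointing down, gripper open.
Joint ranges: [-3.1, 3.1], [-0.84, 2.19], [0.05, 2.79], [-1.13, 4.28], [0.06, 2.93], [-2.69, 2.69]. Speed limits (rad/s): [2.22, 2.22, 2.79, 3.14, 3.14, 3.14].

### API

Orientations are given as [roll, pitch, yaw] about the fixed x, y, z axes, in that order (R = Rz(yaw) Ry(pitch) Rx(roll)).
In Python, from cell import env gives the robot as it stands.
- The arm moves only by the shell command python3 -m crank 'ROWS'. ROWS is JSON, a list of rows, each a list of 5 numbers: the shift along the tool's x, y, z in mm, then the turn about the tool's z in degrees, then the finger opening in mm, from 0 to 95.1. In form: [[dx, dy, dz, yaw, grip], ...]. A call has 1 to 10 rows; each row is the pose to reach, as a shift and turn from the pose commanded when the call began, along the tool's axes at that moment; what a row does not reach only later rows make up. A row lasts 1/12 s, in which the tool goes at most 41.7 mm and 7.16 degrees, less where a joint would pass 70% of its speed; a pose out of reach is approached as far as the arm can. A call with a gripper value outside its range is refused whole. The fingers move at their own pace and stop on an object; the grip force is fixed at half the most. Time passes only in rows, so rows that repeat a pose let the fingers close. It gives the time, the measured TCP pose, the force, the opening and the grip force at its end, in the units of the state.
- env.state(): the state, without advancing time (a new reading comes with each control period).
- env.read_camera(name): name is "side" or "top"; returns a dict with "img" (384x512x3 uint8, blue, green, red), "K" (3x3 intrinsics, pixels), "k1" (the pictures are not rectified: a ray, as slopes to the right and down, at radius r is drawn at 1 + k1 r^2 times it, then the intrinsics apply), "pose" (4x4, takes a point from camera to world coordinates). Camera axes: x right, y down, z forward; pixel columns grow to the right and rows downward; lengths in mm; the calibration is good to about 2 mm. A picture is of the moment at which its call begins. There is no depth.
- env.job_done(): hands the job in; it is judged then, once.
The state is a dict: "t": time; "joints": joint angles; "qvel": joint speeds; "tau": joint torques, N m; "eef_pos": TCP position; "tcp_rot": TCP orientation; "ft_force": force on the tool from outside, world axes, zero at the start; "moment": the same for the moment, N m; "opening": opening from 0.0 (shut) to 1.0 (fully open); "grip_force": force on a finger pad.
Only numpy, scipy, OpenCV 4.12 (cv2) and the standard library are available. Lean on these libraries where they do the work, as an engineer would, in place of code of your own. Each camera call takes 0.05 s, during which the arm holds its last target. There are 200 camera calls.

### The job

Get the green wax block ready for drilling: push it along the bench with the fingertips, narrow end first, under the low bridge of the drill jig until its front end rests against the back stop. Then push the jig's sliding latch fully home across the lane behind it. Never lift or tip the block - it has to stay flat on the bench - and leave the other things lying nearby where they are.

Things in the scene. Friction and masses are not known exactly. Their poses are not given: they have to be found in the camera images.
- wax_block: Loose green carving-wax block, 50 x 90 x 24 mm, about 0.11 kg, flat on the bench; one corner looks carved away but it pushes like a full box. Origin: centre of its underside; y axis along the 90 mm, x along the 50 mm, z up. Either end may go in first. Starts before the jig's mouth, up to 40 mm off the lane's middle and turned up to 0.45 rad from the lane.
- drill_jig: Drill jig fixed to the bench: two aluminium rails 27 mm high with a steel bridge across, the bare bench as lane floor. Origin: on the bench under the bridge's middle, where a fully seated block's middle lies. x: along the lane, the way the block is pushed in; y: left of that; z up. Lane 54 mm wide; rails from x = -30 to 45 mm, outer faces at y = +-44, foot flanges to +-59.
- lane_mouth (a point): Middle of the jig's open entry, on the bench, 42 mm before the jig's origin (its axes = the jig's). Here the mouth is flared to about 78 mm wide, narrowing to the 54 mm lane 12 mm further in.
- bridge_top (a point): Middle of the steel bridge's top face, 37 mm above the bench. The bridge spans 20 mm before to 20 mm behind it along the lane; its underside is 27 mm above the bench, so the block has 3 mm of headroom. Screw heads and the brass drill bushing stand up to 4 mm above it.
- stop_face (a point): Foot of the back stop's face, middle of the lane, 45 mm past the jig's origin; the stop is 18 mm high, 12 mm thick. A block seated against it reaches back to x = -45 mm of the jig, so its last 25 mm stand out before the bridge.
- latch (a joint): Latch bolt, m: 0 = drawn back, 0.047 = fully home at its end; starts at 0 to 0.008. Slides along the jig's +y across the lane at jig x = -59 to -49 mm, 2 to 12 mm above the bench; tip at y = -42 mm at 0, +5 mm when home: passes 4 mm behind a seated block. About 1.2 N friction; stays where left. Its fixed guide: x = -63 to -24, y = -116 to -36 mm, up to 15 mm high.
- latch_knob (a point): Centre of the top of the latch's upright round knob, 40 mm above the bench; 14 mm in diameter from 20 mm above the bench up, 9 mm neck below. At jig x = -54 mm; y = -96 mm when drawn back, -49 mm when home. Push it towards the jig's +y.
- eraser: Bystander: eraser in a blue sleeve, 23 x 52 x 12 mm. Origin: centre of its underside.
- wax_ring: Bystander: green wax ring, 30 mm across, 10 mm high. Origin: centre of its underside.
- brass_mallet: Bystander: small mallet with wooden handle, 52 x 163 x 26 mm, lying on the bench. Origin: centre of its underside.

How it is judged:
By the outcome, as a careful person would: the job done as asked, in the order asked, and still so for the second after the job is handed in, with the robot touching nothing.
It also fails if it takes over 58 s, if anything falls off the work surface, if the arm or the gripper's body presses on something with over 40 N, if the wrist force passes 120 N, or if a joint passes its speed limit or range.

## Working session

There is one attempt and no reset: what is moved stays moved. The work goes in short steps, Python scripts to look and compute and a shell command to move; the robot and the scene stay as the last step left them, time stands still between calls to the robot, and variables do not carry over. Pictures are saved under pics/ and viewed, at most 10 in all, crops included, and the job is handed in when it is done.

```bash
mkdir -p pics; cat > h.py <<'E'
import numpy as np, cv2
from cell import env
def shot(n,f=None):
    d=env.read_camera(n)
    if f: cv2.imwrite('pics/'+f,d['img'])
    return d
def ray(d,u,v):
    K=np.array(d['K']);a=np.array([(u-K[0,2])/K[0,0],(v-K[1,2])/K[1,1]])
    s=a.copy()
    for _ in range(30): s=a/(1+d['k1']*(s@s))
    P=np.array(d['pose']);return P[:3,3],P[:3,:3]@np.array([s[0],s[1],1])
def atz(d,u,v,z):
    o,r=ray(d,u,v);return o+r*(z-o[2])/r[2]
def tri(d1,p1,d2,p2):
    o1,r1=ray(d1,*p1);o2,r2=ray(d2,*p2)
    t=np.linalg.lstsq(np.c_[r1,-r2],o2-o1,rcond=None)[0]
    a=o1+r1*t[0];b=o2+r2*t[1];return (a+b)/2,np.linalg.norm(a-b)
def proj(d,X):
    P=np.array(d['pose']);p=P[:3,:3].T@(np.array(X)-P[:3,3]);s=p[:2]/p[2];s=s*(1+d['k1']*(s@s))
    K=np.array(d['K']);return K[:2,:2]@s+K[:2,2]
E
python3 - <<'E'
from h import *
for n in('top','side'):
    d=shot(n,n+'0.png');print(n,d['K'],d['k1'],np.round(d['pose'],3))
print(env.state())
a=cv2.imread('pics/top0.png');b=cv2.imread('pics/side0.png')
E
```

```text
top [[351.94767123   0.         257.40246278]
 [  0.         351.94767123 191.24334187]
 [  0.           0.           1.        ]] -0.006806679545952887 [[-1.90000e-02 -9.93000e-01  1.20000e-01  5.06353e+02]
 [-1.00000e+00  2.00000e-02  4.00000e-03  1.00092e+02]
 [-6.00000e-03 -1.20000e-01 -9.93000e-01  8.86003e+02]
 [ 0.00000e+00  0.00000e+00  0.00000e+00  1.00000e+00]]
side [[406.02174105   0.         259.37015915]
 [  0.         406.02174105 192.02350967]
 [  0.           0.           1.        ]] -0.02257733215837055 [[-9.98000e-01  3.00000e-02 -5.10000e-02  6.48202e+02]
 [ 5.90000e-02  4.06000e-01 -9.12000e-01  9.75248e+02]
 [-7.00000e-03 -9.13000e-01 -4.07000e-01  4.18067e+02]
 [ 0.00000e+00  0.00000e+00  0.00000e+00  1.00000e+00]]
{'t': 0.1, 'joints': array([-1.21263252e+00,  4.91490878e-01,  1.55937858e+00, -5.27350937e-07,
        1.09171922e+00, -1.05627164e-01]), 'qvel': array([ 0.0008231 , -0.0012562 , -0.00207581, -0.00037878,  0.00053233,
       -0.00068184]), 'tau': array([ 1.67313035e-03, -6.13624763e+01, -2.58604467e+01,  6.93347678e-02,
        4.70234896e-02, -2.98851853e-05]), 'eef_pos': array([ 279.51156978, -558.75512129,  196.32883632]), 'tcp_rot': array([-3.14060213e+00, -1.04546575e-04,  4.63791159e-01]), 'ft_force': array([ 0.00810848, -0.16757754,  0.0625425 ]), 'moment': array([ 0.03459588, -0.01670062,  0.01753338]), 'grip_force': 0.0, 'opening': 0.9997646483250896}
```

View pics/top0.png

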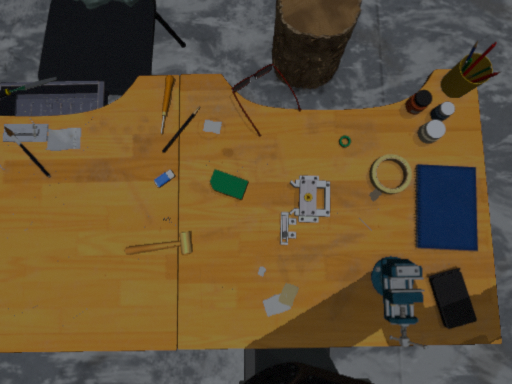

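View pics/side0.png

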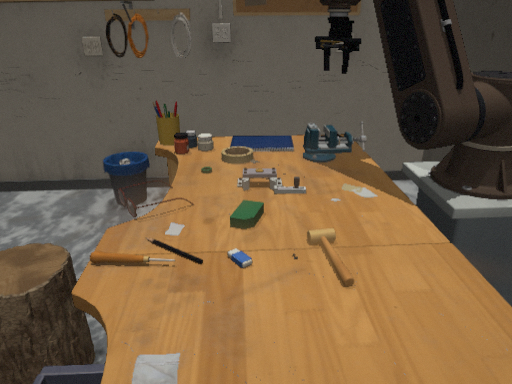

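The top view shows the block at about (229,185), the jig at (314,198) with its mouth to the left, and the latch at about (286,228). The lane runs to image right, which is about world -y. I'll enlarge both views.

```bash
python3 - <<'E'
import cv2
a=cv2.imread('pics/top0.png')[150:260,200:350];cv2.imwrite('pics/tc.png',cv2.resize(a,None,fx=5.3,fy=5.3,interpolation=cv2.INTER_CUBIC))
b=cv2.imread('pics/side0.png')[155:235,220:320];cv2.imwrite('pics/sc.png',cv2.resize(b,None,fx=7,fy=7,interpolation=cv2.INTER_CUBIC))
E
```

```text
(no output)
```

View pics/tc.png

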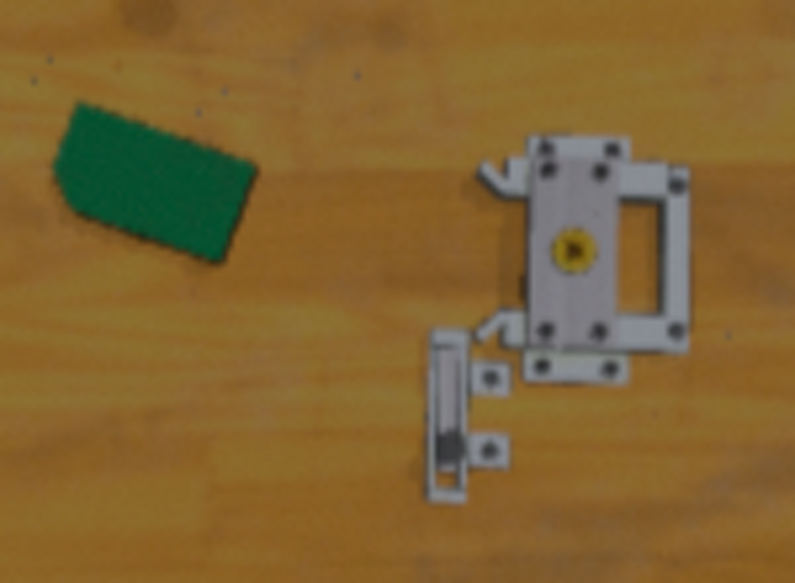

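View pics/sc.png

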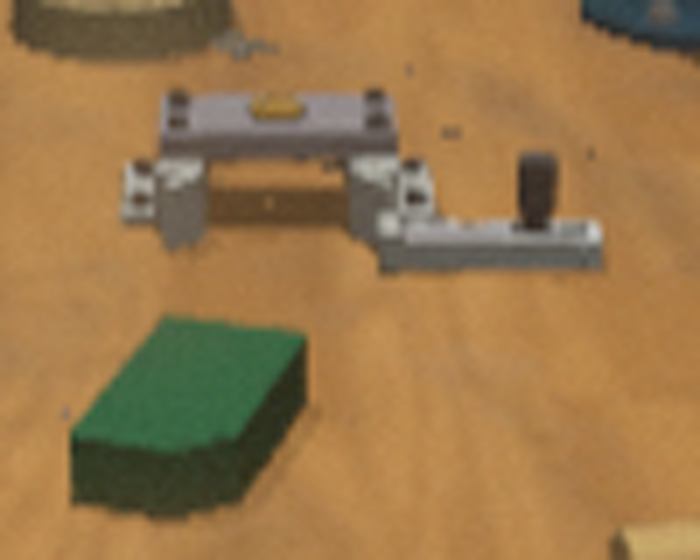

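The crops give these positions. In the top crop, the block's front corners are at (258,168) and (221,263), and the carved corner is at the rear. The bushing is at (574,250), the knob at (450,445), and the stop's inner face at x≈663. In the side crop, the bushing is at (277,105) and the knob top at (540,157).

```bash
cat >> h.py <<'E'
from types import SimpleNamespace
E
python3 - <<'E'
from h import *
T=shot('top');S=shot('side')
t=lambda u,v:(200+(u+.5)/5.3-.5,150+(v+.5)/5.3-.5)
s=lambda u,v:(220+(u+.5)/7-.5,155+(v+.5)/7-.5)
np.set_printoptions(precision=1,suppress=True)
for n,a,b in [('bush',(574,250),(277,103)),('knob',(450,444),(540,157)),('blkFL',(258,168),(165,318)),('blkFR',(221,263),(306,336)),('blkRL',(78,102),(71,437)),
  ('screwBL front',(548,170),(178,117)),('screwBR',(547,331),(375,116)),('scrBL2',(600,172),(178,97)),('scrBR2',(600,331),(375,95))]:
    print(n,*tri(T,t(*a),S,s(*b)))
print('top at z:')
for n,a,z in [('FL',(258,168),24),('FR',(221,263),24),('RL',(78,102),24),('bush',(574,250),41),('knob',(450,444),40),('stopin L',(663,200),18),('stopin R',(663,315),18),
 ('stopback L',(690,166),18),('stopback R',(690,352),18),('guide tl',(430,330),15),('guide bl',(428,502),15),('guide br',(466,502),15),('railoutL',(655,162),27),('bridgeL',(527,157),37),('bridgeLb',(527,350),37)]:
    print(n,atz(T,*t(*a),z))
for n,a,z in [('FL',(165,318),24),('FR',(306,336),24),('RL',(71,437),24),('RL0',(71,503),0),('bush',(277,103),41),('knob',(540,157),40)]:print(n,atz(S,*s(*a),z))
E
```

```text
bush [592.6 -18.6  39.3] 0.2712115618297959
knob [503.9  40.6  38.7] 4.0909527250171
blkFL [637.2 125.4  19.3] 1.7221413110015527
blkFR [592.2 143.4  19.8] 0.8363476517437495
blkRL [668.8 209.8  20.5] 0.9313176266172662
screwBL front [629.8  -8.1  38.9] 0.08622858275849885
screwBR [556.5  -5.3  38.1] 0.7488502590496858
scrBL2 [628.9 -32.1  37.6] 0.5150756300184695
scrBR2 [555.2 -29.3  37.4] 1.010464441224141
top at z:
FL [635.6 125.3  24. ]
FR [591.4 143.2  24. ]
RL [668.6 209.3  24. ]
bush [592.5 -18.4  41. ]
knob [506.   40.4  40. ]
stopin L [617.6 -64.2  18. ]
stopin R [563.7 -61.9  18. ]
stopback L [633.5 -77.5  18. ]
stopback R [546.2 -73.7  18. ]
guide tl [559.   46.5  15. ]
guide bl [479.5  49.5  15. ]
guide br [479.2  32.   15. ]
railoutL [634.4 -59.5  27. ]
bridgeL [636.4   1.1  37. ]
bridgeLb [547.7   4.   37. ]
FL [638.2 135.   24. ]
FR [593.2 151.9  24. ]
RL [668.2 216.8  24. ]
RL0 [669.1 214.    0. ]
bush [592.7 -14.2  41. ]
knob [502.4  44.2  40. ]
```

```bash
cat >> h.py <<'E'
O=np.array([592.5,-18.3]);A=np.radians(-92.2)
RJ=np.array([[np.cos(A),-np.sin(A)],[np.sin(A),np.cos(A)]])
def j2w(p): return O+RJ@np.array(p,float)
def w2j(p): return RJ.T@(np.array(p,float)[:2]-O)
def need(pj,z,deg):
    """tool shift for TCP at jig xy pj, height z, tool x along jig heading deg+180"""
    s=env.state();w=j2w(pj);y=s['tcp_rot'][2];d=np.r_[w,z]-s['eef_pos']
    ty=A+np.radians(deg)+np.pi
    turn=-np.degrees((ty-y+np.pi)%(2*np.pi)-np.pi)
    print('shift',np.round([d[0]*np.cos(y)+d[1]*np.sin(y),d[0]*np.sin(y)-d[1]*np.cos(y),-d[2]],1),'turn',round(turn,1))
def where():
    s=env.state();print('t',round(s['t'],2),'jig',np.round(w2j(s['eef_pos']),1),'z',round(s['eef_pos'][2],1),'deg',round(np.degrees(s['tcp_rot'][2]-A-np.pi)%360,1),'F',np.round(s['ft_force'],1),'open',round(s['opening']*95.1,1))
E
python3 - <<'E'
from h import *
th=np.radians(-19.5);c=np.array([-195.7,30.2]);h=np.array([np.cos(th),np.sin(th)])
where();print(c-h*75);need(c-h*75,150,-19.5)
E
```

```text
t 0.2 jig [ 552.2 -292. ] z 196.5 deg 298.8 F [-0.5 -0.1 -0.3] open 95.2
[-266.39811183   55.23551444]
shift [ 698.3 -550.4   46.5] turn -41.7
```

```bash
R='[698,-550,0,-42,18]'; python3 -m crank '[[698,-550,0,-42,18],[698,-550,0,-42,18],[698,-550,0,-42,18],[698,-550,0,-42,18],[698,-550,0,-42,18],[698,-550,0,-42,18],[698,-550,0,-42,18],[698,-550,0,-42,18],[698,-550,0,-42,18],[698,-550,0,-42,18]]'
python3 -c "
from h import *
where();need((-266.4,55.2),150,-19.5)"
```

```text
t: 1.03
eef_pos: [457.4, -180.0, 197.0]
tcp_rot: [3.141, 0.0, 1.197]
ft_force: [1.7, -1.2, 1.0]
opening: 0.358
grip_force: 0.0
t 1.03 jig [ 166.8 -128.8] z 197.0 deg 340.8 F [ 1.7 -1.2  1. ] open 34.1
shift [469.6  31.   47. ] turn 0.3
```

```bash
python3 -m crank '[[468,31,0,0,18],[468,31,0,0,18],[468,31,0,0,18],[468,31,0,0,18],[468,31,0,0,18],[468,31,0,0,18],[468,31,0,0,18],[468,31,0,0,18],[468,31,0,0,18],[468,31,0,0,18]]'
python3 -c "
from h import *
where();need((-266.4,55.2),60,-19.5)"
```

```text
t: 1.87
eef_pos: [634.9, 197.2, 196.7]
tcp_rot: [-3.141, 0.0, 1.197]
ft_force: [1.7, -0.4, 0.2]
opening: 0.19
grip_force: 0.0
t 1.87 jig [-217.   34.] z 196.7 deg 340.8 F [ 1.7 -0.4  0.2] open 18.1
shift [ 53.6   3.7 136.7] turn 0.3
```

```bash
python3 -m crank '[[53,3,0,0,18],[53,3,0,0,18],[53,3,40,0,18],[53,3,80,0,18],[53,3,120,0,18],[53,3,136,0,18],[53,3,136,0,18],[53,3,136,0,18]]'
python3 - <<'E'
from h import *
where();need((-266.4,55.2),24,-19.5)
d=shot('top');i=d['img'][120:230,190:340];cv2.imwrite('pics/t2.png',cv2.resize(i,None,fx=5.3,fy=5.3,interpolation=cv2.INTER_CUBIC))
E
```

```text
t: 2.53
eef_pos: [656.6, 243.0, 60.5]
tcp_rot: [-3.141, 0.001, 1.197]
ft_force: [0.6, -0.3, 0.3]
opening: 0.191
grip_force: 0.0
t 2.53 jig [-263.6   54. ] z 60.5 deg 340.8 F [ 0.6 -0.3  0.3] open 18.1
shift [ 3.1  0.2 36.5] turn 0.3
```

View pics/t2.png

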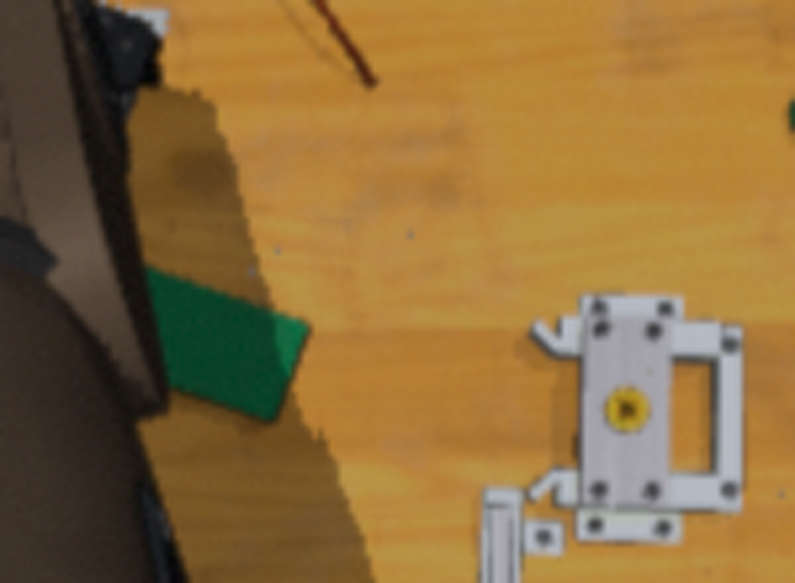

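The block is undisturbed, and its front corners in the crop are at (310,325) and (272,421). Next I'll descend, approach and make the straight push.

```bash
python3 -m crank '[[0,0,18,0,18],[0,0,36,0,18],[0,0,36,0,18],[-5,0,36,0,18],[-10,0,36,0,18],[-14,0,36,0,18],[-17,0,36,0,18],[-21,0,36,0,18],[-26,0,36,0,18],[-31,0,36,0,18]]'
python3 -m crank '[[-6,0,0,0,18],[-12,0,0,0,18],[-18,0,0,0,18],[-24,0,0,0,18],[-28,0,0,0,18],[-31,0,0,0,18],[-33,0,0,0,18],[-33,0,0,0,18]]'
python3 - <<'E'
from h import *
where()
d=shot('top')
i=d['img'];hsv=cv2.cvtColor(i,cv2.COLOR_BGR2HSV);m=cv2.inRange(hsv,(55,80,20),(90,255,255));m[:, :150]=0;m[:150]=0
print(cv2.boundingRect(m))
cv2.imwrite('pics/t3.png',cv2.resize(i[140:230,210:330],None,fx=6.6,fy=6.6,interpolation=cv2.INTER_CUBIC))
E
```

```text
t: 3.42
eef_pos: [645.2, 213.9, 25.1]
tcp_rot: [3.141, -0.0, 1.197]
ft_force: [0.9, -0.5, -0.5]
opening: 0.187
grip_force: 0.0
t: 4.08
eef_pos: [633.2, 183.3, 24.9]
tcp_rot: [3.142, 0.0, 1.197]
ft_force: [0.1, -0.1, 0.0]
opening: 0.186
grip_force: 0.0
t 4.08 jig [-203.1   32.9] z 24.9 deg 340.8 F [ 0.1 -0.1  0. ] open 17.7
(384, 270, 1, 1)
```

View pics/t3.png

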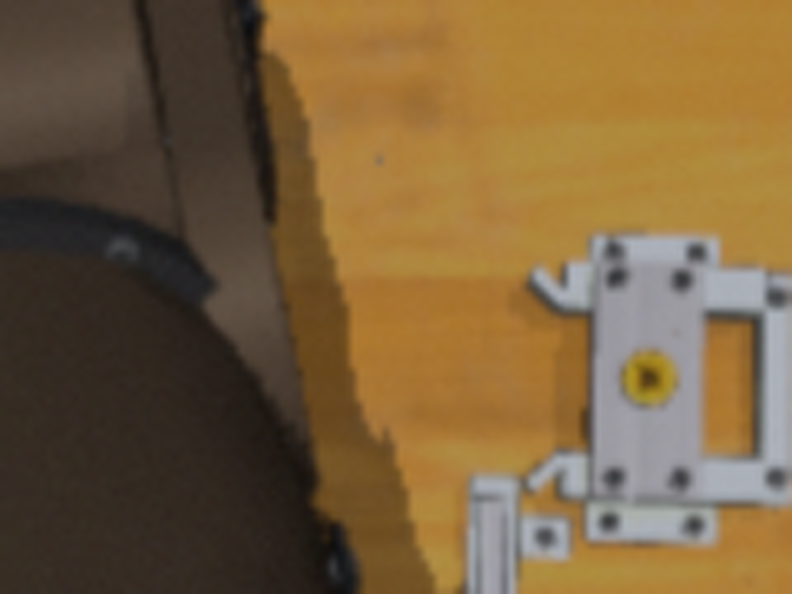

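The arm now hides the block in the top view, so I'll look from the side.

```bash
python3 - <<'E'
from h import *
d=shot('side');i=d['img']
cv2.imwrite('pics/s4.png',cv2.resize(i[150:240,210:320],None,fx=6.6,fy=6.6,interpolation=cv2.INTER_CUBIC))
E
```

```text
(no output)
```

View pics/s4.png

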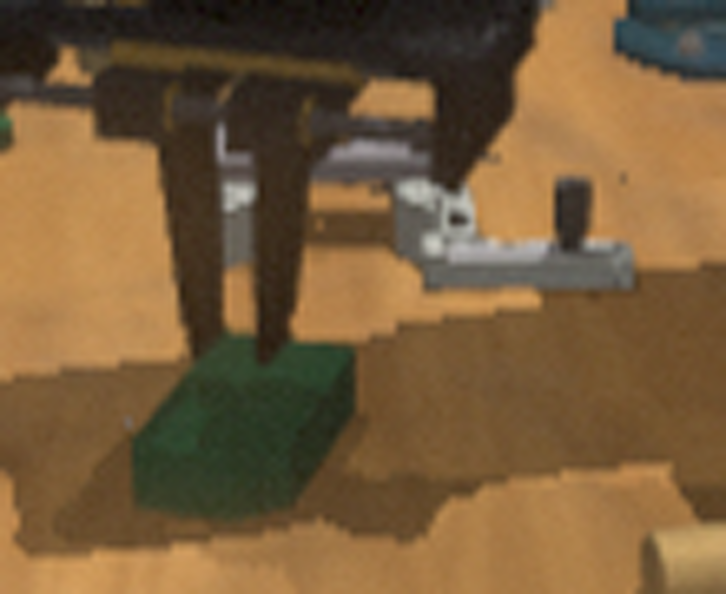

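```bash
python3 - <<'E'
from h import *
d=shot('side');s=env.state();p=s['eef_pos'];y=s['tcp_rot'][2]
ty=np.array([np.sin(y),-np.cos(y),0])
print(env.tips_ahead,p,np.degrees(y))
for k in(-9,9):
  for z in(6,24,60): print(k,z,(proj(d,np.r_[p[:2],z]+k*ty)-[210,150])*6.6)
for n,X in[('knob',(*j2w((-54,-90)),40)),('bush',(*O,41)),('RLtop0',(668.6,209.3,24)),('FR0',(591.4,143.2,24))]: print(n,(proj(d,X)-[210,150])*6.6)
E
```

```text
19.0 [633.32247727 183.84135943  24.82560534] 68.58458391880427
-9 6 [263.51754738 444.70050096]
-9 24 [262.62363102 396.06587898]
-9 60 [260.79315906 296.31107484]
9 6 [212.50854462 437.2462416 ]
9 24 [211.19555337 388.83222532]
9 60 [208.5083265  289.54564283]
knob [564.59699568 173.38267441]
bush [324.17290039 123.59491545]
RLtop0 [128.98039175 431.42032964]
FR0 [355.23277895 335.87783201]
```

```bash
python3 - <<'E'
from h import *
where()
d=shot('side');p=np.array([279.6,-559,178.]);y=.4638;ty=np.array([np.sin(y),-np.cos(y),0])
for k in(-53,53): print('init tips',proj(d,p+k*ty), 'z+35',proj(d,p+k*ty+[0,0,35]))
i=d['img'];c=i[150:240,210:320]
for r in range(44,72,2): print(150+r,[tuple(int(v) for v in c[r,q]) for q in(28,30,32,36,38,40,42,44)])
a=cv2.imread('pics/side0.png')[0:85,300:375];b=i[145:235,205:325]
z=lambda im:cv2.resize(im,(395,500),interpolation=cv2.INTER_CUBIC)
g=lambda im:np.clip(255*(im/255.)**.5,0,255).astype('uint8')
cv2.imwrite('pics/c5.png',g(np.hstack([z(a),z(b)])))
E
```

```text
t 4.23 jig [-203.6   33. ] z 24.8 deg 340.8 F [-0.8  0.7  0.4] open 18.1
init tips [343.24151098  83.01446089] z+35 [343.96691813  73.11943274]
init tips [324.97005432  79.22500739] z+35 [325.49272993  69.83282272]
194 [(32, 51, 67), (30, 47, 64), (24, 42, 60), (73, 129, 179), (44, 75, 101), (31, 43, 58), (26, 39, 53), (28, 49, 70)]
196 [(24, 44, 62), (32, 47, 64), (32, 48, 63), (74, 129, 181), (53, 87, 119), (23, 41, 55), (26, 41, 54), (37, 61, 86)]
198 [(27, 47, 63), (26, 44, 59), (25, 43, 60), (75, 132, 182), (59, 99, 137), (26, 38, 53), (26, 39, 51), (64, 110, 155)]
200 [(43, 67, 92), (32, 42, 61), (27, 43, 57), (62, 98, 116), (53, 83, 109), (21, 35, 49), (21, 36, 47), (64, 113, 156)]
202 [(47, 76, 103), (30, 44, 57), (42, 61, 56), (46, 69, 55), (38, 57, 52), (16, 31, 45), (31, 42, 48), (50, 72, 52)]
204 [(50, 80, 108), (37, 58, 52), (43, 69, 53), (48, 72, 54), (38, 61, 50), (24, 33, 46), (43, 69, 48), (49, 70, 51)]
206 [(48, 76, 77), (43, 67, 52), (47, 70, 53), (42, 68, 47), (44, 70, 52), (45, 68, 50), (47, 69, 49), (42, 64, 45)]
208 [(36, 56, 49), (39, 58, 52), (38, 58, 50), (38, 61, 46), (36, 55, 45), (39, 57, 47), (34, 55, 42), (39, 59, 47)]
210 [(37, 60, 46), (37, 60, 50), (35, 55, 46), (31, 56, 45), (36, 54, 41), (36, 56, 44), (35, 56, 43), (39, 58, 45)]
212 [(48, 71, 52), (43, 67, 47), (38, 56, 44), (36, 57, 43), (35, 55, 44), (36, 55, 42), (33, 51, 38), (36, 54, 42)]
214 [(46, 69, 48), (42, 64, 42), (36, 57, 45), (38, 58, 47), (40, 59, 48), (41, 58, 45), (35, 56, 42), (39, 60, 47)]
216 [(42, 64, 42), (38, 56, 45), (32, 56, 41), (38, 58, 49), (31, 54, 41), (37, 56, 43), (31, 53, 40), (29, 49, 37)]
218 [(45, 67, 48), (40, 61, 45), (40, 62, 44), (34, 56, 43), (30, 52, 40), (39, 60, 48), (36, 56, 44), (27, 46, 41)]
220 [(34, 56, 43), (37, 61, 47), (39, 60, 47), (39, 59, 46), (34, 55, 46), (30, 51, 41), (37, 58, 44), (32, 48, 47)]
```

View pics/c5.png

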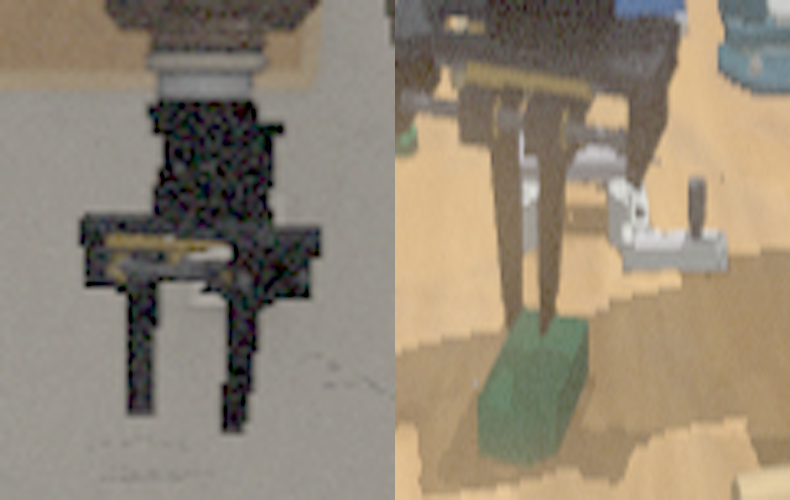

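Both comparisons show the true fingertips about 34 mm higher than the reported z implies. At the start, they appear at rows 70–73 where rows 79–83 were predicted. The block hasn't moved because the fingers passed above it. I'll back off behind the block, go lower, and check the tip height in the image.

```bash
python3 -m crank '[[30,0,0,0,18],[60,0,0,0,18],[72,0,0,0,18],[72,0,0,0,18],[72,0,0,0,18],[72,0,12,0,18],[72,0,24,0,18],[72,0,24,0,18]]'
python3 - <<'E'
from h import *
where()
d=shot('side');i=d['img'];s=env.state();p=s['eef_pos'];y=s['tcp_rot'][2];ty=np.array([np.sin(y),-np.cos(y),0])
for k in(-15,15):
  for z in(6,16,30): print(k,z,(proj(d,np.r_[p[:2],z]+k*ty)-[190,150])*6)
c=cv2.resize(i[150:250,190:320],None,fx=6,fy=6,interpolation=cv2.INTER_CUBIC)
cv2.imwrite('pics/s6.png',np.clip(255*(c/255.)**.6,0,255).astype('uint8'))
E
```

```text
t: 4.95
eef_pos: [657.9, 249.2, -2.4]
tcp_rot: [-3.138, 0.003, 1.196]
ft_force: [-0.6, -0.3, 0.0]
opening: 0.185
grip_force: 0.0
t 4.95 jig [-269.9   55.1] z -2.4 deg 340.7 F [-0.6 -0.3  0. ] open 17.6
-15 6 [309.64652291 499.03374799]
-15 16 [308.91114137 473.16798378]
-15 30 [307.87009062 436.51590917]
15 6 [227.41692574 485.90495426]
15 16 [226.28221166 460.24298669]
15 30 [224.67624362 423.88465222]
```

View pics/s6.png

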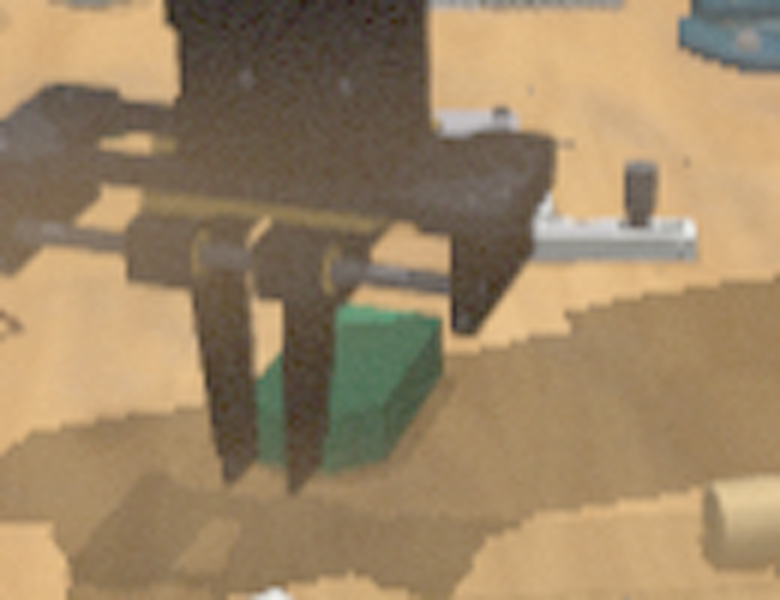

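The tips show at (235,484) and (295,492) in the crop, about 10 mm above the bench and behind the block's rear face. That is now pushing height. I'll set up a numeric block-pose fit in the side view, since pictures are limited.

```bash
cat >> h.py <<'E'
from scipy.optimize import minimize
PB=np.array([(45,25),(45,-25),(-26,-25),(-45,-6),(-45,25)],float)
def fit(d,g,fixed=None):
    """g=(xj,yj,deg) -> fitted block pose in jig frame"""
    i=d['img'].astype(float);B,G,R=i[...,0],i[...,1],i[...,2]
    green=G>R*1.04;fing=(i.max(2)<78)&~green
    k=cv2.resize
    bg=~green&~fing
    W=np.where(green,-1.,np.where(bg,1.,0.))
    u,v=proj(d,np.r_[j2w(g[:2]),12]);u,v=int(u),int(v)
    x0,y0,x1,y1=u-50,v-40,u+50,v+40;W=W[y0:y1,x0:x1]
    S=8;W=cv2.resize(cv2.GaussianBlur(W,(0,0),.6),None,fx=S,fy=S,interpolation=cv2.INTER_LINEAR)
    def cost(q):
        t=np.radians(q[2]);c,s=np.cos(t),np.sin(t);P=PB@np.array([[c,s],[-s,c]])+q[:2]
        pts=[(proj(d,np.r_[j2w(p),z])-[x0,y0]+.5)*S-.5 for p in P for z in(0,24)]
        h=cv2.convexHull(np.round(np.array(pts)*16).astype(np.int32))
        m=np.zeros(W.shape,np.uint8);cv2.fillConvexPoly(m,h,1,shift=4)
        return float((W*m).sum())/S/S
    best=None
    for st in((0,0,0),(6,3,5),(-6,-3,-5)):
        q0=np.array(g,float)+st
        r=minimize(cost,q0,method='Nelder-Mead',options=dict(initial_simplex=q0+np.array([[0,0,0],[8,0,0],[0,6,0],[0,0,8]]),xatol=.05,fatol=.02))
        if best is None or r.fun<best.fun:best=r
    print('block jig',np.round(best.x,1),'cost',round(best.fun,1));return best.x
E
python3 - <<'E'
from h import *
fit(dict(shot('side'),img=cv2.imread('pics/side0.png')),(-196,30,-19.5))
fit(shot('side'),(-196,30,-19.5))
fit(dict(shot('top'),img=cv2.imread('pics/top0.png')),(-196,30,-19.5))
E
```

```text
block jig [-200.3   30.8  -15.9] cost -530.4
block jig [-201.2   31.2  -16.4] cost -442.7
block jig [-197.4   30.6  -18.2] cost -640.8
```

```bash
python3 -m crank '[[0,0,4,0,18],[0,0,4,0,18],[-6,0,4,0,18],[-11,0,4,0,18],[-15,0,4,0,18],[-18,0,4,0,18],[-21,0,4,0,18],[-25,0,4,0,18],[-30,0,4,0,18],[-36,0,4,0,18]]'
python3 -m crank '[[-6,0,0,0,18],[-12,0,0,0,18],[-18,0,0,0,18],[-23,0,0,0,18],[-26,0,0,0,18],[-26,0,0,0,18]]'
python3 - <<'E'
from h import *
where();fit(shot('side'),(-165,22,-19.5))
E
```

```text
t: 5.98
eef_pos: [646.3, 216.9, -3.1]
tcp_rot: [3.141, -0.0, 1.197]
ft_force: [-0.5, 0.9, 1.1]
opening: 0.188
grip_force: 0.4
t: 6.48
eef_pos: [636.7, 192.2, -3.2]
tcp_rot: [-3.141, 0.0, 1.196]
ft_force: [1.1, -0.6, -0.4]
opening: 0.186
grip_force: 0.0
t 6.48 jig [-212.1   36.1] z -3.2 deg 340.7 F [ 1.1 -0.6 -0.4] open 17.7
block jig [-160.8   15.5  -16.5] cost -355.4
```

```bash
python3 -m crank '[[-4,0,0,0,18],[-9,0,0,0,18],[-15,0,0,0,18],[-21,0,0,0,18],[-26,0,0,0,18],[-29,0,0,0,18],[-29,0,0,0,18]]'
python3 - <<'E'
from h import *
where();fit(shot('side'),(-130,6,-19.5))
E
```

```text
t: 7.12
eef_pos: [626.1, 165.2, -3.2]
tcp_rot: [-3.141, 0.0, 1.196]
ft_force: [0.2, 0.7, 0.4]
opening: 0.188
grip_force: 0.0
t 7.12 jig [-184.6   26.5] z -3.2 deg 340.7 F [0.2 0.7 0.4] open 17.9
block jig [-134.7    5.9  -15.9] cost -340.0
```

```bash
python3 -m crank '[[-3,-1.5,0,-1.5,18],[-5.8,-2.9,0,-3,18],[-8.8,-4.2,0,-4.5,18],[-11.8,-5.5,0,-6,18],[-14.8,-6.6,0,-7.5,18],[-17.9,-7.7,0,-9,18],[-17.9,-7.7,0,-9,18],[-17.9,-7.7,0,-9,18]]'
python3 - <<'E'
from h import *
where();fit(shot('side'),(-115,2,-10))
E
```

```text
t: 7.83
eef_pos: [612.7, 152.2, -3.2]
tcp_rot: [3.142, 0.0, 1.353]
ft_force: [0.1, -0.8, -0.3]
opening: 0.191
grip_force: 0.0
t 7.83 jig [-171.2   13.6] z -3.2 deg 349.7 F [ 0.1 -0.8 -0.3] open 18.2
block jig [-117.1    1.9   -6.9] cost -298.4
```

```bash
python3 -m crank '[[-2.5,-1.2,0,-1.2,18],[-5,-2.4,0,-2.5,18],[-7.6,-3.5,0,-3.7,18],[-10.2,-4.6,0,-5,18],[-12.8,-5.6,0,-6.2,18],[-15.5,-6.6,0,-7.5,18],[-18.2,-7.5,0,-8.8,18],[-20.9,-8.3,0,-10,18],[-20.9,-8.3,0,-10,18],[-20.9,-8.3,0,-10,18]]'
python3 - <<'E'
from h import *
where();d=shot('side');fit(d,(-94,0,0));fit(shot('top'),(-94,0,0))
i=d['img'];c=cv2.resize(i[150:230,210:310],None,fx=7,fy=7,interpolation=cv2.INTER_CUBIC)
cv2.imwrite('pics/s7.png',np.clip(255*(c/255.)**.6,0,255).astype('uint8'))
E
```

```text
t: 8.72
eef_pos: [600.0, 133.3, -3.1]
tcp_rot: [3.142, 0.0, 1.528]
ft_force: [0.1, 0.2, 0.4]
opening: 0.189
grip_force: 0.0
t 8.72 jig [-151.8    1.7] z -3.1 deg 359.7 F [0.1 0.2 0.4] open 17.9
block jig [-96.4  -1.6  -1.2] cost -223.9
block jig [-110.    10.7   38.7] cost -1.6
```

```bash
python3 -m crank '[[-3,0,0,0,18],[-8,0,0,0,18],[-13,0,0,0,18],[-18,0,0,0,18],[-23,0,0,0,18],[-28,0,0,0,18],[-32,0,0,0,18],[-35,0,0,0,18],[-35,0,0,0,18]]'
python3 - <<'E'
from h import *
where();fit(shot('side'),(-62,0,0))
E
```

```text
t: 9.57
eef_pos: [598.5, 97.8, -3.2]
tcp_rot: [-3.142, 0.0, 1.528]
ft_force: [-0.2, 0.5, 0.1]
opening: 0.19
grip_force: 0.0
t 9.57 jig [-116.3    1.6] z -3.2 deg 359.7 F [-0.2  0.5  0.1] open 18.1
block jig [-60.1  -1.2  -0. ] cost -194.7
```

```bash
python3 -m crank '[[-4,0,0,0,18],[-9,0,0,0,18],[-14,0,0,0,18],[-19,0,0,0,18],[-24,0,0,0,18],[-29,0,0,0,18],[-34,0,0,0,18],[-39,0,0,0,18],[-43,0,0,0,18],[-45,0,0,0,18]]'
python3 -m crank '[[-2,0,0,0,18],[-4,0,0,0,18],[-6,0,0,0,18],[-8,0,0,0,18],[-8,0,0,0,18]]'
python3 - <<'E'
from h import *
where();fit(shot('side'),(-8,0,0))
E
```

```text
t: 10.45
eef_pos: [596.6, 52.9, -3.2]
tcp_rot: [3.142, 0.0, 1.528]
ft_force: [0.5, 0.7, 0.4]
opening: 0.188
grip_force: 0.3
t: 10.87
eef_pos: [596.3, 45.3, -3.2]
tcp_rot: [3.142, 0.0, 1.528]
ft_force: [0.5, -0.8, -0.3]
opening: 0.192
grip_force: 0.0
t 10.87 jig [-63.7   1.3] z -3.2 deg 359.8 F [ 0.5 -0.8 -0.3] open 18.3
block jig [-7.2 -1.3  0.3] cost 56.8
```

```bash
python3 -m crank '[[-1,0,0,0,18],[-2,0,0,0,18],[-3,0,0,0,18],[-4,0,0,0,18],[-4,0,0,0,18]]'|grep -E 'pos|force'
python3 -m crank '[[-0.5,0,0,0,18],[-1,0,0,0,18],[-1,0,0,0,18]]'|grep -E 'pos|force'
```

```text
eef_pos: [596.1, 41.4, -3.2]
ft_force: [0.3, 0.3, -0.5]
grip_force: 0.0
eef_pos: [596.1, 40.5, -3.2]
ft_force: [0.6, -0.5, -1.6]
grip_force: 0.0
```

```bash
python3 -m crank '[[-0.5,0,0,0,18],[-1,0,0,0,18],[-1,0,0,0,18]]'|grep -E 'pos|force'
```

```text
eef_pos: [596.4, 40.3, -3.0]
ft_force: [1.8, 6.6, 0.1]
grip_force: 3.4
```

The reaction of 6.6 N shows the block is against the stop, and the TCP position fits a seated block. I'll retreat and go round to the latch knob.

```bash
python3 -m crank '[[10,0,0,0,18],[35,0,0,0,18],[50,0,-20,0,18],[50,0,-60,0,18],[50,0,-100,0,10],[50,-40,-100,0,0],[30,-80,-100,0,0],[-4,-110,-100,0,0],[-4,-127,-100,0,0],[-4,-127,-100,0,0]]'
python3 - <<'E'
from h import *
where();need((-55,-126),17,0)
E
```

```text
t: 12.67
eef_pos: [464.9, 40.4, 97.0]
tcp_rot: [-3.139, 0.0, 1.527]
ft_force: [1.3, 0.5, 0.4]
opening: 0.005
grip_force: 0.0
t 12.67 jig [ -53.7 -129.8] z 97.0 deg 359.7 F [1.3 0.5 0.4] open 0.5
shift [ 1.3  3.8 80. ] turn -0.3
```

```bash
python3 -m crank '[[0,0,30,0,0],[0,0,60,0,0],[0,0,80,0,0],[0,0,80,0,0],[0,4,80,0,0],[0,8,80,0,0],[0,12,80,0,0],[0,15,80,0,0],[0,18,80,0,0],[0,18,80,0,0]]'|grep -E 'pos|force'
python3 - <<'E'
from h import *
where();d=shot('side');fit(d,(0,0,0))
c=cv2.resize(d['img'][140:215,225:325],None,fx=7,fy=7,interpolation=cv2.INTER_CUBIC)
cv2.imwrite('pics/s8.png',np.clip(255*(c/255.)**.6,0,255).astype('uint8'))
E
```

```text
eef_pos: [487.9, 40.2, 17.4]
ft_force: [0.4, -0.3, -0.5]
grip_force: 0.0
t 13.5 jig [ -54.4 -106.7] z 17.4 deg 359.8 F [ 0.4 -0.3 -0.5] open 0.5
block jig [-6.3 -1.3  0.3] cost 126.2
```

View pics/s8.png

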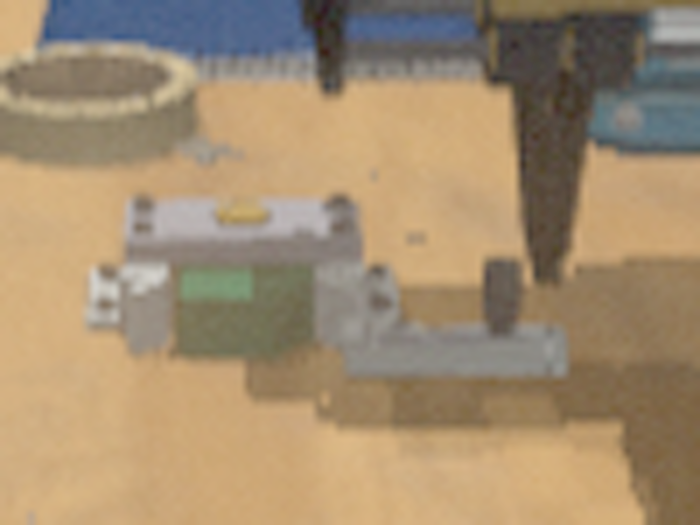

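The block sits straight in the lane under the bridge. The fingertip at (548,283) overlaps only the top of the knob (490–520, 258–335), so I'll lower by 5 mm. I'll also check the rear edge of the block.

```bash
python3 - <<'E'
from h import *
d=shot('side');s=lambda u,v:(225+(u+.5)/7-.5,140+(v+.5)/7-.5)
for p in[(175,353),(240,357),(250,357)]: print(w2j(atz(d,*s(*p),0)))
print('rail front ends',w2j(atz(d,*s(150,352),0)),'knob top',w2j(atz(d,*s(503,262),40)),'bridge front low L',w2j(atz(d,*s(125,262),27)))
E
python3 -m crank '[[0,0,5,0,0],[0,0,5,0,0],[0,3,5,0,0],[0,6,5,0,0],[0,9,5,0,0],[0,12,5,0,0],[0,15,5,0,0],[0,18,5,0,0],[0,21,5,0,0],[0,24,5,0,0]]'|grep -E 'pos|force'
```

```text
[-44.13716817  25.60267512]
[-48.61354021   1.93741875]
[-48.74538623  -1.70106015]
rail front ends [-42.89673654  34.74572322] knob top [-58.95189105 -91.69665461] bridge front low L [-21.53383481  43.61286575]
eef_pos: [511.2, 39.2, 11.8]
ft_force: [-1.6, 0.1, -0.5]
grip_force: 0.6
```

```bash
python3 -m crank '[[0,2,0,0,0],[0,4,0,0,0],[0,6,0,0,0],[0,8,0,0,0],[0,10,0,0,0],[0,12,0,0,0],[0,12,0,0,0]]'|grep -E 'pos|force'
python3 - <<'E'
from h import *
where();d=shot('side');i=d['img'].astype(int)
# knob: dark pixels near row of z~32
for y in range(-95,-45,3):
    u,v=proj(d,np.r_[j2w((-54,y)),18]);print(y,i[int(round(v)),int(round(u))].max(),end='; ')
E
```

```text
eef_pos: [523.4, 38.7, 11.8]
ft_force: [-1.5, 0.2, 0.6]
grip_force: 0.2
t 15.02 jig [-54.3 -71.2] z 11.8 deg 359.8 F [-1.5  0.2  0.6] open 0.7
-95 107; -92 110; -89 110; -86 111; -83 112; -80 116; -77 114; -74 115; -71 114; -68 116; -65 70; -62 57; -59 60; -56 58; -53 61; -50 100; -47 99;
```

```bash
python3 -m crank '[[0,1,0,0,0],[0,2,0,0,0],[0,3,0,0,0],[0,4,0,0,0],[0,5,0,0,0],[0,6,0,0,0],[0,7,0,0,0],[0,7,0,0,0]]'|grep -E 'pos|force'
python3 -m crank '[[0,1,0,0,0],[0,2,0,0,0],[0,2,0,0,0]]'|grep -E 'pos|force'
```

```text
eef_pos: [530.1, 38.4, 11.8]
ft_force: [-0.6, 0.4, 0.3]
grip_force: 0.4
eef_pos: [532.1, 38.3, 11.8]
ft_force: [-1.2, 0.2, -0.2]
grip_force: 0.4
```

```bash
python3 -m crank '[[0,1,0,0,0],[0,1,0,0,0]]'|grep -E 'pos|ft_f'
python3 -m crank '[[0,1,0,0,0],[0,1,0,0,0]]'|grep -E 'pos|ft_f'
python3 -m crank '[[0,1,0,0,0],[0,1,0,0,0]]'|grep -E 'pos|ft_f'
```

```text
eef_pos: [533.1, 38.3, 11.8]
ft_force: [-1.1, 0.1, 0.3]
eef_pos: [533.7, 38.2, 11.8]
ft_force: [-2.1, -0.1, 1.4]
eef_pos: [533.9, 38.3, 11.7]
ft_force: [-5.6, -0.8, 2.9]
```

The force is rising with the knob near y=-49, so the latch is at its end. I'll press once more, then retreat and verify.

```bash
python3 -m crank '[[0,1,0,0,0],[0,1,0,0,0]]'|grep -E 'pos|ft_f'
python3 -m crank '[[0,-10,0,0,0],[0,-30,0,0,0],[0,-35,-30,0,0],[0,-35,-70,0,0],[0,-35,-110,0,0],[-40,-35,-150,0,0],[-80,-35,-150,0,0],[-120,-35,-150,0,0],[-160,-35,-150,0,0],[-200,-35,-150,0,0]]'|grep -E 'pos|ft_f'
python3 -m crank '[[-40,0,0,0,0],[-80,0,0,0,0],[-120,0,0,0,0],[-160,0,0,0,0],[-200,0,0,0,0],[-200,0,0,0,0],[-200,0,0,0,0],[-200,0,0,0,0]]'|grep -E 'pos|ft_f'
python3 - <<'E'
from h import *
d=shot('top');i=d['img'].astype(float)
g=i[...,1]>i[...,2]*1.1
# profile along lane at several jig y (z=24): rear of block, front under stop gap; dark knob
for y in(10,15,20):print(y,[x for x in range(-60,60) if g[tuple(int(round(v)) for v in proj(d,np.r_[j2w((x,y)),24])[::-1])]])
def val(x,y,z):
    u,v=proj(d,np.r_[j2w((x,y)),z]);return int(i[int(round(v)),int(round(u))].max())
print('knob',[(y,val(-54,y,40)) for y in range(-100,-30,4)])
print('bolt',[(y,i[tuple(int(round(v)) for v in proj(d,np.r_[j2w((-54,y)),12])[::-1])].astype(int).tolist()) for y in range(-35,20,5)])
s=shot('side');i=s['img'].astype(float)
E
```

```text
eef_pos: [534.1, 38.2, 11.6]
ft_force: [-9.0, -1.1, 4.7]
eef_pos: [492.4, -157.2, 162.5]
ft_force: [1.6, 0.3, -0.3]
eef_pos: [483.9, -354.7, 161.6]
ft_force: [-0.2, 0.3, -0.3]
10 [-45, -44, -43, -42, -41, -40, -39, -38, -37, -36, -35, -34, -33, -32, -31, -30, -29, -28, -27, -26, -25, -24, -23, -22, -21, -20, -19, 22, 23, 24, 25, 26, 27, 28, 29, 30, 31, 32, 33, 34, 35, 36, 37, 38, 39, 40, 41, 42, 43, 44, 45]
15 [-45, -44, -43, -42, -41, -40, -39, -38, -37, -36, -35, -34, -33, -32, -31, -30, -29, -28, -27, -26, -25, -24, -23, -22, -21, -20, -19, 22, 23, 24, 25, 26, 27, 28, 29, 30, 31, 32, 33, 34, 35, 36, 37, 38, 39, 40, 41, 42, 43, 44, 45]
20 [-45, -44, -43, -42, -41, -40, -39, -38, -37, -36, -35, -34, -33, -32, -31, -30, -29, -28, -27, -26, -25, -24, -23, -22, -21, -20, -19, 22, 23, 24, 25, 26, 27, 28, 29, 30, 31, 32, 33, 34, 35, 36, 37, 38, 39, 40, 41, 42, 43, 44, 45]
knob [(-100, 119), (-96, 122), (-92, 124), (-88, 122), (-84, 123), (-80, 125), (-76, 131), (-72, 130), (-68, 130), (-64, 128), (-60, 108), (-56, 98), (-52, 64), (-48, 63), (-44, 63), (-40, 130), (-36, 135), (-32, 135)]
bolt [(-35, [133, 129, 126]), (-30, [136, 130, 131]), (-25, [137, 131, 133]), (-20, [134, 129, 130]), (-15, [137, 130, 133]), (-10, [136, 130, 131]), (-5, [137, 130, 130]), (0, [136, 129, 130]), (5, [131, 128, 130]), (10, [48, 95, 135]), (15, [42, 95, 136])]
```

The block spans jig x -45 to +45. The bolt tip is at about +5 and the knob at about -49, so the job is complete.

```bash
python3 -c "
from cell import env
print(env.job_done())"
```

```text
the job is handed in; nothing more can be done
None
```

The wax block is seated flat under the bridge against the back stop, the latch is pushed fully home behind it, and the job is handed in.

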